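# Load the sample carrier and take it out of its dock

### The job

Move the two long sample tubes from the grey rack into the two wells of the white carrier, one in each, standing end-down on the bottom of the well, while the carrier stays latched in its dock. Then pinch the carrier's two side catches fully in, together, with the fingers, lift the carrier level until it is at least 10 cm higher than it stood in the dock, and finish there: the program ends while the fingers still hold it still in the air by the pinched catches, with both tubes in it. Leave the short vials and the other things on the bench where they are.

Things in the scene. Friction and masses are not known exactly. Their poses are not given: they have to be found in the camera images.
- tube_a_mid (a point): One of two alike long sample tubes, white plastic, 100 mm tall, 16 mm diameter, with a black screw cap 19 mm in diameter over the top 22 mm; sealed, about 25 g. It stands upright in one of the rack's four holes (any of them). This point is its centre, 50 mm above its foot; its z axis points to the cap.
- tube_b_mid (a point): The other long sample tube, exactly like the first; this point is its centre, 50 mm above its foot; z axis towards the cap.
- vial_a_mid (a point): A short vial of the same look and diameter as the tubes but only 60 mm tall, standing in another of the rack's holes; to be left there. This point is its centre, 30 mm above its foot.
- vial_b_mid (a point): The second short vial, like the first; this point is its centre.
- rack: Grey fixed block, 180 mm long (its x) by 50 mm wide (its y) by 45 mm tall, with four holes of 20 mm diameter in a row along its x at -66, -22, +22 and +66 mm, each 35 mm deep (floor 10 mm above the bench), so long tubes top out 110 mm and short vials 70 mm above the bench. Origin: centre of its underside, on the bench; z up. Its place and yaw vary.
- dock: Fixed dock on the bench: steel floor plate 190 mm (its x) by 130 mm (its y), 6 mm thick, with a dark frame on it whose top is 26 mm above the bench; the frame is 160 mm by 96 mm outside, with an opening of 132 mm by 48 mm in which the carrier sits with 2 mm of play each way. Lips in the middle of its two long sides hold the carrier's catches down. Origin: centre of the underside; z up. Its place and yaw vary.
- carrier: White plastic carrier (cassette), 126 mm long (its x) by 44 mm wide (its y), loose, 0.2 to 0.4 kg, seated in the dock in the dock's own yaw (its origin starts 6 mm above the bench). Origin: centre of its underside; z up. At each end is a well block 34 mm long, 44 mm wide and 50 mm tall; between them a thin tower 26 mm (x) by 14 mm (y) stands 110 mm tall, with a black catch on its +y and on its -y side. It cannot be lifted out unless both catches are pushed in.
- well_a (a point): Centre of the mouth of the well at the carrier's -x end (46 mm from the carrier's middle), in the top of the well block, 50 mm above the carrier's underside. The well is a 20 mm round hole, 44 mm deep with a flat floor and a small chamfer; a tube standing in it tops out 106 mm above the carrier's underside.
- well_b (a point): The same for the well at the carrier's +x end.
- carrier_grip (a point): Point on the tower's axis midway between the two catch tabs, at their mid-height, 90 mm above the carrier's underside. Axes as the carrier's: the catches are pinched towards each other along y.
- catch_l_pad (a point): Middle of the outer ridged face of the catch tab on the carrier's +y side; the tab is 24 mm wide (x) and 34 mm tall (73 to 107 mm above the carrier's underside). Unpressed, the two outer faces are 54 mm apart; fully pinched, 40 mm. The tab moves straight inwards, and the hook at its lower end with it.
- catch_r_pad (a point): The same for the catch tab on the carrier's -y side.
- catch_l (a joint): Inward travel of the +y catch: 0 m sprung out (hooked under the dock's lip), 0.007 m fully in against its stop (hook clear; it lets go at about 0.005). Its spring takes about 3 N at the start and 6 N at full travel. Springs back when let go.
- catch_r (a joint): The same for the -y catch.
- dish: Bystander: clear closed petri dish, 96 mm diameter, 18 mm tall, lying about 100 mm to the rack's -y side; origin at the centre of its underside.
- pen: Bystander: brass-coloured pen, about 135 mm long, 10 mm thick, lying about 105 mm to the dock's +y side; origin at its middle.
- beaker: Bystander: glass beaker, 68 mm diameter, 85 mm tall, beyond the dock; origin at its underside.
- bottle: Bystander: amber bottle, 64 mm diameter, 150 mm tall, at the right; origin at its underside.
- jar: Bystander: glass jar with steel lid, 68 mm diameter, 75 mm tall, at the left; origin at its underside.
- tweezers: Bystander: steel tweezers, 130 mm long, 4 mm thick, lying at the far left; origin at their middle.
Mind the look-alikes: they are no part of the job. Of the things like the carrier, leave any that is green; of the rest the smaller one is meant.

How it is judged (in metres and radians):
On the way, in this order (a step that is already met when the one before it is completed fails the run):
1. both long tubes stand at the bottom of the two wells, one in each, let go, with the carrier still latched in the dock ((((horizontal distance between tube_a_mid and well_a below 0.012 m and z of tube_a_mid in the frame of carrier below 0.064 m) and (horizontal distance between tube_b_mid and well_b below 0.012 m and z of tube_b_mid in the frame of carrier below 0.064 m)) or ((horizontal distance between tube_a_mid and well_b below 0.012 m and z of tube_a_mid in the frame of carrier below 0.064 m) and (horizontal distance between tube_b_mid and well_a below 0.012 m and z of tube_b_mid in the frame of carrier below 0.064 m))) and contact force between the fingers and tube_a below 0.05 N and contact force between the fingers and tube_b below 0.05 N and distance between carrier and dock below 0.012 m and value of joint each of catch_l, catch_r below 0.003 m), for 0.2 s.
2. both catches are pinched in by the fingers at the same time (value of joint each of catch_l, catch_r above 0.005 m and contact force between the fingers and catch_l above 1 N and contact force between the fingers and catch_r above 1 N), for 0.1 s.
At the end, for the whole second after the job is handed in: Carrier held still (under 30 mm/s), underside over 96 mm above the bench, level within 0.2 rad, both catches over 5 mm in and pressed by the fingers (over 1 N), clear of dock and rack; one long tube in each well: centre within 12 mm of its axis, at most 64 mm above the carrier's underside (all of step 2 and height (world z) of carrier above 0.096 m and angle between carrier's own z axis and vertical below 0.2 rad and (((horizontal distance between tube_a_mid and well_a below 0.012 m and z of tube_a_mid in the frame of carrier below 0.064 m) and (horizontal distance between tube_b_mid and well_b below 0.012 m and z of tube_b_mid in the frame of carrier below 0.064 m)) or ((horizontal distance between tube_a_mid and well_b below 0.012 m and z of tube_a_mid in the frame of carrier below 0.064 m) and (horizontal distance between tube_b_mid and well_a below 0.012 m and z of tube_b_mid in the frame of carrier below 0.064 m))) and contact force between carrier and dock below 0.05 N and contact force between carrier and rack below 0.05 N and linear speed of carrier below 0.03 m/s); the arm keeps its last pose, push and grip.
It fails at once if a short vial or another bystander is moved by more than 30 mm (distance of any of vial_a_mid, vial_b_mid, dish, pen, beaker, bottle, jar, tweezers from where it was at the start of the episode above 0.03 m).
It fails at once if the carrier is out of the dock without a long tube in each well (height (world z) of carrier above 0.03 m and not (((horizontal distance between tube_a_mid and well_a below 0.012 m and z of tube_a_mid in the frame of carrier below 0.064 m) and (horizontal distance between tube_b_mid and well_b below 0.012 m and z of tube_b_mid in the frame of carrier below 0.064 m)) or ((horizontal distance between tube_a_mid and well_b below 0.012 m and z of tube_a_mid in the frame of carrier below 0.064 m) and (horizontal distance between tube_b_mid and well_a below 0.012 m and z of tube_b_mid in the frame of carrier below 0.064 m)))).
It also fails if it takes over 72 s, if anything falls off the work surface, if the arm or the gripper's body presses on something with over 40 N, if the wrist force passes 120 N, or if a joint passes its speed limit or range.

### The arm

A 6-joint arm with a two-finger parallel gripper is mounted at the origin on the work surface. World frame = base frame: x ahead of the robot, y to its left, z up, the work surface at z = 0. Lengths are in mm, angles in rad, forces in N, time in s.
With the tool pointing down it reaches from about 400 to 925 mm from the base axis. Payload 12.5 kg.
Tool frame: the origin (TCP) lies between the finger pads; the fingertips stand 11 mm ahead of it and the grasp point (between the pads) lies 8 mm behind it (env.tip_extent is the distance from the TCP to the fingertips, in mm); x points along the fingers, z is the direction in which the jaws open and shut, and the axes are right-handed (so a half turn about x gives the same grasp; the last joint's range is limited). The gripper opens to 95 mm and grips with 3 to 60 N. Pads are 20 mm wide; open, the fingers measure 119 mm over their backs; the gripper's body (75 mm by 180 mm) begins 59 mm behind the grasp point.
Start: joints at [-1.368, 0.491, 1.559, -0, 1.092, -0.106], TCP at [189.97, -595.447, 225.661] pointing down, gripper open.
Joint ranges: [-3.1, 3.1], [-0.84, 2.19], [0.05, 2.79], [-1.13, 4.28], [0.06, 2.93], [-2.69, 2.69]. Speed limits (rad/s): [2.22, 2.22, 2.79, 3.14, 3.14, 3.14].

### API

Orientations are given as [roll, pitch, yaw] about the fixed x, y, z axes, in that order (R = Rz(yaw) Ry(pitch) Rx(roll)).
In Python, from cell import status, imaging, env gives the robot as it stands. The module is installed in compiled form; this text tells all that it offers.
- The arm moves only by the tool apply_moves, never from a script. Its argument "increments" is a list of rows, each a list of 5 numbers: the closure, from 0 (fully open) to 1 (shut), then the shift along the tool's x, y, z in mm, then the turn about the tool's x in degrees. A call has 1 to 10 rows; each row shifts and turns the commanded pose from where the row before left it, along the tool's axes as they then stand; what a row does not reach is not made up. A row lasts 1/10 s, in which the tool goes at most 50 mm and 8.59 degrees, less where a joint would pass 70% of its speed; a pose out of reach is approached as far as the arm can. A call with a gripper value outside its range is refused whole. The fingers move at their own pace and stop on an object; the grip force is fixed at half the most. Time passes only in rows, so rows that do not move let the fingers close. It gives the time, the measured TCP pose, the force and the opening at its end, in the units of the state.
- status.state(): the state, without advancing time (a new reading comes with each control period).
- imaging.read_camera(name): name is "scene" or "side" or "wrist"; returns a dict with "pixels" (384x512x3 uint8, red, green, blue), "fovy" (degrees; the focal length in pixels is half the picture's height over the tangent of half this angle, whatever the lens; pixels are square), "cx", "cy" (the principal point, pixels), "R" (3x3) and "t" (3): a world point X has camera coordinates R X + t. Camera axes: x right, y down, z forward; pixel columns grow to the right and rows downward; lengths in mm; the calibration is good to about 2 mm. A picture is of the moment at which its call begins. There is no depth.
- env.job_done(): hands the job in, once; it reports no verdict.
The state is a dict: "t": time; "joints": joint angles; "qvel": joint speeds; "tau": joint torques, N m; "eef_pos": TCP position; "tcp_rot": TCP orientation; "ft_force": force on the tool from outside, world axes, zero at the start; "moment": the same for the moment, N m; "opening": opening from 0.0 (shut) to 1.0 (fully open).
Only numpy, scipy, OpenCV 4.12 (cv2) and the standard library are available. Lean on these libraries where they do the work, as an engineer would, in place of code of your own. Each camera call takes 0.05 s, during which the arm holds its last target. There are 200 camera calls.

## Working session

There is one attempt and no reset: what is moved stays moved. The work goes in short steps, Python scripts to look and compute and a tool call to move; the robot and the scene stay as the last step left them, time stands still between calls to the robot, and variables do not carry over. Pictures are saved under pics/ and viewed, about 8 in all and at most 12, crops included, and the job is handed in when it is done.

Besides the shell and the picture viewer there is one more tool, called as name(argument=value, ...), one argument or row to a line, values as JSON. apply_moves: Moves the arm, as the interface text tells. Its arguments: {"type":"object","properties":{"increments":{"type":"array"}},"required":["increments"]}

```bash
mkdir -p pics; cat > h.py <<'E'
import numpy as np,cv2
from cell import status,imaging,env
def cam(n,save=None):
    c=imaging.read_camera(n); c['f']=192/np.tan(np.radians(c['fovy'])/2)
    c['R']=np.array(c['R']);c['t']=np.array(c['t'])
    if save: cv2.imwrite('pics/'+save,c['pixels'][:,:,::-1])
    return c
def ray(c,u,v):
    d=c['R'].T@np.array([(u-c['cx'])/c['f'],(v-c['cy'])/c['f'],1]); o=-c['R'].T@c['t']
    return o,d/np.linalg.norm(d)
def onz(c,u,v,z):
    o,d=ray(c,u,v); return o+d*(z-o[2])/d[2]
def proj(c,X):
    p=c['R']@np.array(X,float)+c['t']; return c['f']*p[0]/p[2]+c['cx'],c['f']*p[1]/p[2]+c['cy']
def tri(l):
    A=np.zeros((3,3));b=np.zeros(3)
    for o,d in l:
        P=np.eye(3)-np.outer(d,d);A+=P;b+=P@o
    X=np.linalg.solve(A,b); return X,[np.linalg.norm((np.eye(3)-np.outer(d,d))@(X-o)) for o,d in l]
E
python3 - <<'E'
from h import *
ims=[]
for n in ["scene","side","wrist"]:
    c=cam(n,n+'0.png'); print(n,c['fovy'],c['cx'],c['cy'],(-c['R'].T@c['t']).round(),c['R'][2].round(2)); ims.append(c['pixels'])
    np.savez(n+'0.npz',**c)
s=status.state(); print(s)
cv2.imwrite('pics/all.png',cv2.resize(np.hstack(ims[:2]),(800,300),interpolation=cv2.INTER_AREA)[:,:,::-1])
E
```

```text
scene 50.84293631327701 253.44552026199625 196.05679490008617 [1055. -550. 1199.] [-0.38  0.41 -0.83]
side 50.291704144306465 248.8923105865957 187.17673708050637 [156. 701. 946.] [ 0.33 -0.6  -0.73]
wrist 66.98567612826538 254.32117394453027 187.19819498180635 [ 253. -576.  384.] [-0.23 -0.07 -0.97]
{'t': 0.15, 'joints': array([-1.36764373e+00,  4.91399332e-01,  1.55930398e+00, -1.43765351e-05,
        1.09172108e+00, -1.05626995e-01]), 'qvel': array([-0.00080944, -0.00308264, -0.00346781, -0.00060843,  0.00127303,
        0.00039746]), 'tau': array([ 1.30468132e-03, -6.12894845e+01, -2.58278668e+01,  6.92411978e-02,
        4.73302149e-02, -8.77140928e-05]), 'eef_pos': array([ 189.90270526, -595.27109008,  225.21139885]), 'tcp_rot': array([3.05129685, 1.56996449, 1.78928675]), 'ft_force': array([ 0.01495843,  0.01156541, -0.39208208]), 'moment': array([-0.03171594, -0.0137851 ,  0.0256559 ]), 'opening': 0.9998202770316179}
```

View pics/scene0.png

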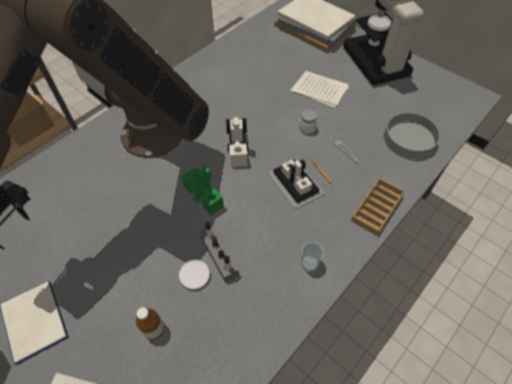

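View pics/side0.png

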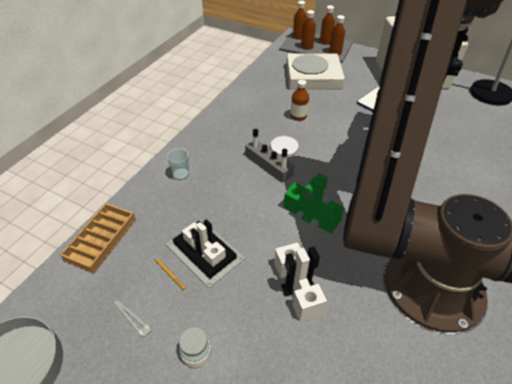

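The scene shows three carrier-like things: the docked white one (scene 297,177; side 205,243), a green one (scene 203,188; side 314,203) and a larger white one (scene 237,140; side 300,280). The docked one is white and smaller, so it is the carrier. The rack is at scene (217,250), side (268,155). Next, one close crop.

```bash
python3 - <<'E'
from h import *
a=cv2.imread('pics/scene0.png');b=cv2.imread('pics/side0.png')
def cr(im,x,y,w,h): return cv2.resize(im[y:y+h,x:x+w],(400,300),interpolation=cv2.INTER_CUBIC)
# scales: 5x ; 80x60
m=np.vstack([np.hstack([cr(a,180,220,80,60),cr(b,230,115,80,60)]),np.hstack([cr(a,258,147,80,60),cr(b,165,210,80,60)])])
cv2.imwrite('pics/crop1.png',m)
E
```

```text
(no output)
```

View pics/crop1.png

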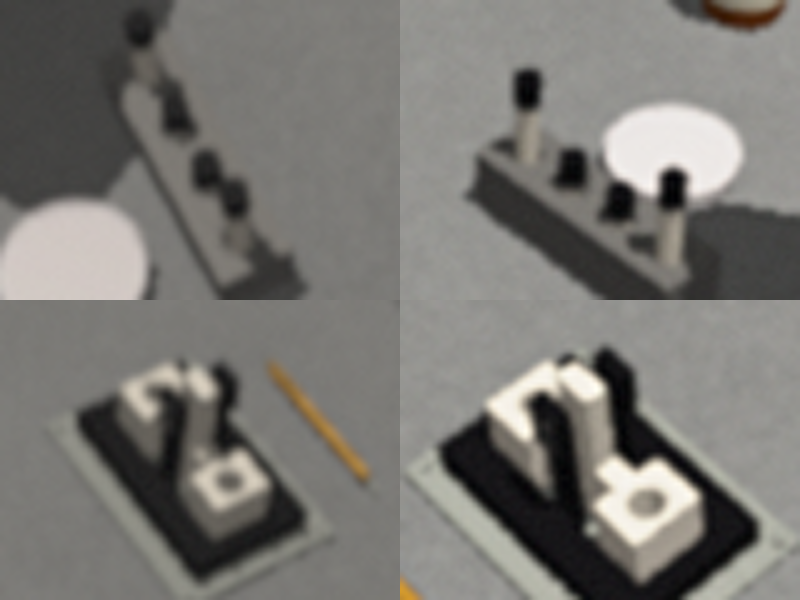

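The crop shows the long tubes in the rack's two end holes, with short vials in the middle two, and the docked carrier is confirmed as the white one with side catches. I'll triangulate these.

```bash
python3 - <<'E'
from h import *
S=dict(np.load('scene0.npz'));D=dict(np.load('side0.npz'))
s=lambda x,y:(258+x/5,147+(y-300)/5); d=lambda x,y:(165+(x-400)/5,210+(y-300)/5)
s1=lambda x,y:(180+x/5,220+y/5); d1=lambda x,y:(230+(x-400)/5,115+y/5)
def T(n,a,b):
    X,e=tri([ray(S,*a),ray(D,*b)]); print(n,X.round(1),np.round(e,1))
for i,a in enumerate([s1(138,20),s1(234,188)]):
    for j,b in enumerate([d1(527,75),d1(673,175)]): T(('cap',i,j),a,b)
    print(onz(S,*a,110))
for b in [d1(527,75),d1(673,175)]: print(onz(D,*b,110))
T('well near',s(231,481),d(648,503)); T('tower',s(203,378),d(584,372))
print(onz(S,*s(231,481),56),onz(D,*d(648,503),56))
print(onz(S,*s(203,378),116),onz(D,*d(584,372),116))
for p in [(50,428),(200,600),(330,535)]: print('plate S',onz(S,*s(*p),6).round())
for p in [(410,470),(795,545)]: print('plate D',onz(D,*d(*p),6).round())
for n,p in [('dish',(194,274)),('pen',(321,171)),('beaker',(312,262)),('green',(203,190)),('bottle',(150,325))]: print(n,onz(S,*p,10).round())
E
```

```text
('cap', 0, 0) [ 583.2 -182.9  169.4] [35. 35.]
('cap', 0, 1) [ 519.9 -180.6  106.1] [1.7 1.7]
[ 523.40470462 -181.10839855  110.        ]
('cap', 1, 0) [ 644.8 -223.   106.8] [1.8 1.8]
('cap', 1, 1) [ 581.4 -221.9   39.7] [43.9 43.9]
[ 647.54158147 -222.99103255  110.        ]
[ 641.54491415 -220.76094801  110.        ]
[ 516.9791132  -177.77305412  110.        ]
well near [582.7 195.   -0.9] [31.6 31.6]
tower [581.1 192.2 116.4] [3.7 3.7]
[629.60932779 177.26069155  56.        ] [531.80386571 209.56536747  56.        ]
[583.89456305 194.81223318 116.        ] [578.22876503 189.91355444 116.        ]
plate S [481. 158.   6.]
plate S [658. 114.   6.]
plate S [693. 219.   6.]
plate D [682. 227.   6.]
plate D [468. 167.   6.]
dish [ 573. -302.   10.]
pen [624. 292.  10.]
beaker [823. -22.  10.]
green [361. -60.  10.]
bottle [ 594. -498.   10.]
```

```bash
cat >> h.py <<'E'
from scipy.spatial.transform import Rotation as Ro
def tool(): 
    s=status.state(); return np.array(s['eef_pos']),Ro.from_euler('xyz',s['tcp_rot']).as_matrix()
def plan(target,jaw=None):
    """turn (deg, about tool x) to bring jaw axis z onto the world direction jaw (mod 180), then shift in turned axes"""
    p,R=tool(); a=0
    if jaw is not None:
        j=R.T@np.array([*jaw,0]); a=np.degrees(np.arctan2(-j[1],j[2])); a=(a+90)%180-90
        R=R@Ro.from_euler('x',a,degrees=True).as_matrix()
    print('turn',round(a,2),'shift',(R.T@(np.array(target)-p)).round(1),'tcp',p.round(1),'x',R[:,0].round(3),'z',R[:,2].round(3))
E
python3 - <<'E'
from h import *
v=np.array([645-520,-222+180.])
v/=np.linalg.norm(v); plan([560,-195,225],[-v[1],v[0]])
print(status.state()['joints'][5])
c=dict(np.load('wrist0.npz')); p,R=tool(); o=-c['R'].T@c['t']; print('cam in tool',R.T@(o-p),R.T@c['R'][2])
E
```

```text
turn 36.26 shift [   0.5  223.3 -497.3] tcp [ 189.9 -595.3  225.2] x [-0.     0.001 -1.   ] z [-0.319 -0.948 -0.001]
-0.10562699481416034
cam in tool [-158.98368825   65.64308228    0.55301886] [ 9.70741969e-01 -2.40124849e-01 -2.92760036e-04]
```

apply_moves(
  increments=[
    [0.3,0,0,0,7.25],
    [0.3,0,0,0,7.25],
    [0.3,0,0,0,7.25],
    [0.3,0,0,0,7.25],
    [0.3,0,0,0,7.25],
    [0.3,0,10,-20,0],
    [0.3,0,15,-35,0],
    [0.3,0,18,-40,0],
    [0.3,0,18,-40,0],
    [0.3,0,18,-40,0],
  ],
)

```text
t: 1.15
eef_pos: [321.4, -453.3, 225.5]
tcp_rot: [-2.352, 1.571, 2.036]
ft_force: [0.2, -0.8, -1.2]
opening: 0.698
```

apply_moves(
  increments=[
    [0.3,0,18,-40,0],
    [0.3,0,18,-40,0],
    [0.3,0,18,-40,0],
    [0.3,0,18,-40,0],
    [0.3,0,18,-40,0],
    [0.3,0,18,-40,0],
    [0.3,0,18,-40,0],
    [0.3,0,13,-32,0],
    [0.3,0,5,-10,0],
    [0.3,0,0,0,0],
  ],
)

```text
t: 2.15
eef_pos: [560.0, -194.4, 225.3]
tcp_rot: [-1.34, 1.57, 3.051]
ft_force: [0.4, -0.7, 0.4]
opening: 0.7
```

```bash
python3 - <<'E'
from h import *
c=cam('wrist','w1.png'); np.savez('w1.npz',**c)
v=np.array([125,-42.]);v/=np.linalg.norm(v)
plan([520,-180,200],[-v[1],v[0]]); print(status.state()['opening'],proj(c,[520,-180,108]),proj(c,[645,-222,108]))
E
```

```text
turn 0.07 shift [ 25.3 -42.1  -2. ] tcp [ 559.3 -195.3  225.3] x [-0.001 -0.    -1.   ] z [-0.319 -0.948  0.   ]
0.6988741849685545 (np.float64(252.03095720279248), np.float64(225.721825940379)) (np.float64(252.22009647289536), np.float64(88.95926237004834))
```

View pics/w1.png

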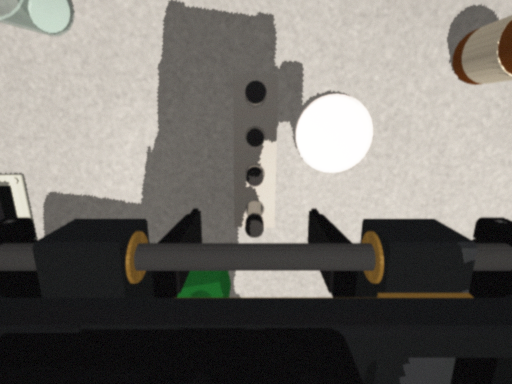

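The wrist view shows the far tube cap at about (255.5,91), the vials at (255,137) and (255,175), and the near long tube's cap at (255,226).

```bash
python3 - <<'E'
from h import *
c=dict(np.load('w1.npz')); g=c['pixels'].max(2)
print([ (b:=cv2.boundingRect((g[y0:y1,235:275]<38).astype(np.uint8)),b[0]+235+b[2]/2,b[1]+y0+b[3]/2) for y0,y1 in [(75,108),(210,242)]])
S=dict(np.load('scene0.npz'));D=dict(np.load('side0.npz'))
for w,s,d in [((255.5,92),(226.9,257.6),(255.4,130)),((255,227),(207.6,224),(284.6,150))]:
    X,e=tri([ray(c,*w),ray(S,*s),ray(D,*d)]); print(X.round(1),np.round(e,1),onz(c,*w,110).round(1))
E
```

```text
[((11, 7, 19, 20), 255.5, 92.0), ((11, 5, 16, 19), 254.0, 224.5)]
[ 643.7 -223.2  106.5] [2.2 3.  1.1] [ 641.4 -223.9  110. ]
[ 519.1 -181.1  106.4] [2.1 2.8 0.7] [ 518.5 -182.7  110. ]
```

apply_moves(
  increments=[
    [0.3,0,-15,0,0],
    [0.3,10,-20,0,0],
    [0.3,20,-8,0,0],
    [0.3,25,0,0,0],
    [0.3,25,0,0,0],
    [0.3,20,0,0,0],
    [0.3,15,0,0,0],
    [0.3,10,0,0,0],
    [0.3,9,0,0,0],
    [0.3,0,0,0,0],
  ],
)

```text
t: 3.2
eef_pos: [518.2, -182.1, 91.0]
tcp_rot: [-1.619, 1.57, 2.769]
ft_force: [-1.2, -0.3, -0.4]
opening: 0.696
```

```bash
python3 - <<'E'
from h import *
c=cam('wrist','w2.png'); plan([518.5,-182,91])
E
```

```text
turn 0 shift [ 0.6 -0.   0. ] tcp [ 518.5 -182.    91.6] x [-0.  0. -1.] z [-0.319 -0.948  0.   ]
```

View pics/w2.png

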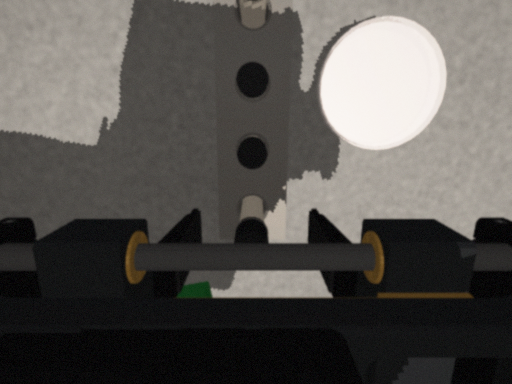

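Cap at (251,232) sits between the fingertips (200 and 312), about 2 mm left of middle. I'll shift slightly and close.

apply_moves(
  increments=[
    [0.3,0,0,-1.5,0],
    [0.6,0,0,0,0],
    [1,0,0,0,0],
    [1,0,0,0,0],
    [1,0,0,0,0],
    [1,0,0,0,0],
    [1,0,0,0,0],
    [1,0,0,0,0],
  ],
)

```text
t: 4.05
eef_pos: [519.3, -180.2, 91.6]
tcp_rot: [0.497, 1.571, -1.398]
ft_force: [0.4, 0.6, 0.3]
opening: 0.197
```

apply_moves(
  increments=[
    [1,-8,0,0,0],
    [1,-12,0,0,0],
    [1,-20,0,0,0],
    [1,-25,0,0,0],
    [1,-25,0,0,0],
    [1,-20,0,0,0],
    [1,-10,0,0,0],
    [1,0,0,0,0],
  ],
)

```text
t: 4.85
eef_pos: [519.6, -180.3, 213.3]
tcp_rot: [1.414, 1.568, -0.481]
ft_force: [1.2, -0.7, 0.5]
opening: 0.192
```

```bash
python3 - <<'E'
from h import *
v=np.array([99,-32.]);v/=np.linalg.norm(v)
plan([555,150,230],[-v[1],v[0]]); print(status.state()['opening']*95,status.state()['joints'][5])
cam('wrist','w3.png')
E
```

```text
turn -0.64 shift [ -17.1  -67.9 -325.2] tcp [ 519.6 -180.3  213.3] x [ 0.003 -0.001 -1.   ] z [-0.308 -0.952  0.   ]
18.1966107119071 1.44059885369404
```

apply_moves(
  increments=[
    [1,-7,-4,-12,-0.6],
    [1,-10,-10,-30,0],
    [1,0,-14,-40,0],
    [1,0,-15,-44,0],
    [1,0,-15,-44,0],
    [1,0,-15,-44,0],
    [1,0,-15,-44,0],
    [1,0,-14,-44,0],
    [1,0,-12,-40,0],
    [1,0,-10,-22,0],
  ],
)

```text
t: 5.9
eef_pos: [512.7, 207.7, 227.9]
tcp_rot: [-1.194, 1.569, -3.075]
ft_force: [0.3, -0.8, 0.0]
opening: 0.188
```

apply_moves(
  increments=[
    [1,0,-2,-8,0],
    [1,0,0,0,0],
    [1,0,0,0,0],
  ],
)

```text
t: 6.2
eef_pos: [514.0, 212.0, 228.3]
tcp_rot: [-0.652, 1.57, -2.536]
ft_force: [-0.6, -0.1, -0.2]
opening: 0.191
```

```bash
python3 - <<'E'
from h import *
c=cam('wrist','w4.png'); np.savez('w4.npz',**c)
v=np.array([99,-32.]);v/=np.linalg.norm(v)
plan([531,208,230],[-v[1],v[0]])
E
```

```text
turn -0.09 shift [-1.6 17.1 -1.7] tcp [514.2 211.7 228.4] x [-0.001 -0.    -1.   ] z [-0.308 -0.952  0.001]
```

View pics/w4.png

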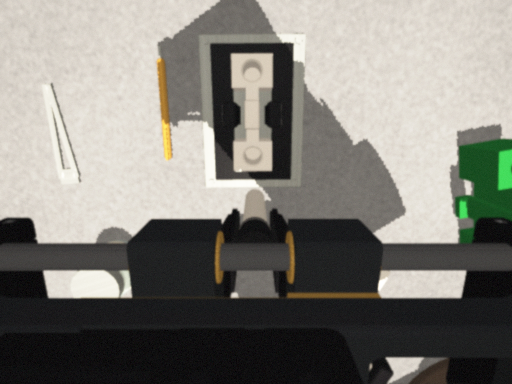

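The wrist view shows the latched carrier, well_a's mouth at about (253,154) and well_b's at about (252,72). The tower lies between them, and the held tube is seen straight at (254,200). Refining with a crop.

```bash
python3 - <<'E'
from h import *
c=dict(np.load('w4.npz')); im=cv2.cvtColor(c['pixels'],cv2.COLOR_RGB2BGR)
z=cv2.resize(im[45:180,220:285],None,fx=8,fy=8,interpolation=cv2.INTER_CUBIC)
g=cv2.cvtColor(z,cv2.COLOR_BGR2GRAY)
for n,sl,oy in [('b',slice(0,400),0),('a',slice(680,1080),680)]:
    h=cv2.HoughCircles(g[sl],cv2.HOUGH_GRADIENT,1,200,param1=60,param2=15,minRadius=60,maxRadius=110)
    if h is not None:
        for x,y,r in h[0][:2]:
            u,v=x/8+219.56,(y+oy)/8+44.56; print(n,u.round(1),v.round(1),(r/8).round(1),onz(c,u,v,56).round(1)); cv2.circle(z,(int(x),int(y+oy)),int(r),(0,0,255),1)
S=dict(np.load('scene0.npz'));D=dict(np.load('side0.npz'))
cv2.imwrite('pics/w4c.png',cv2.resize(np.hstack([z[:400],z[680:1080]]),(800,300)))
E
```

```text
a 242.2 166.9 9.3 [525.8 221.3  56. ]
```

View pics/w4c.png

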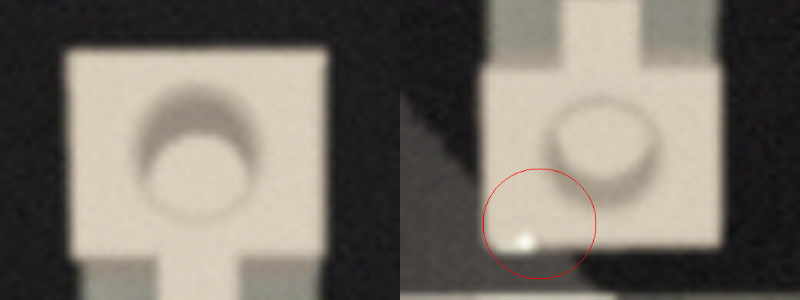

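Mouth centres read from the crop: well_b about (252.2,70.3), well_a about (252.8,155.3); the Hough circle is wrong, so I ignore it.

```bash
python3 - <<'E'
from h import *
c=dict(np.load('w4.npz'))
S=dict(np.load('scene0.npz'));D=dict(np.load('side0.npz'))
A=(252.8,155.3);B=(252.2,70.3)
a=onz(c,*A,56);b=onz(c,*B,56);print(a,b,np.linalg.norm(a-b))
X,e=tri([ray(c,*A),ray(D,214.6,250.6)]);print('a',X,e)
Y,e=tri([ray(c,*B),ray(S,304.2,183.2)]);print('b',Y,e)
v=(b-a)[:2];v/=np.linalg.norm(v);print(np.degrees(np.arctan2(v[1],v[0])))
t=np.array([a[0],a[1],190]);plan(t,[-v[1],v[0]])
# tcp ground truth: where grasped tube axis projects
p,R=tool();print('tube axis at z-70',proj(c,p-[0,0,70]),'edge');g=c['pixels'].astype(int);print(g[196,235:275].sum(1)//3)
E
```

```text
[534.80327377 205.57661563  56.        ] [621.72712471 178.03298748  56.        ] 91.1833719194526
a [534.21160661 206.01594566  49.88792573] [np.float64(0.24502403496057443), np.float64(0.24502403496046357)]
b [624.95906231 179.51550588  49.46765711] [np.float64(2.904647411354869), np.float64(2.904647411355071)]
-17.581886957223727
turn -0.42 shift [38.4 21.5 -0.5] tcp [514.2 211.7 228.4] x [-0.001 -0.    -1.   ] z [-0.302 -0.953  0.001]
tube axis at z-70 (np.float64(253.0608209749885), np.float64(198.13405268206694)) edge
[222 222 225 226 225 221 221 220 222 214 194 163 148 152 151 154 153 152
 155 154 153 156 154 154 154 152 153 153 164 192 213 217 207 171 131 118
 112 113 117 116]
```

apply_moves(
  increments=[
    [1,0,4,-0.2,-0.4],
    [1,8,8,-0.5,0],
    [1,15,8,-0.5,0],
    [1,20,1.5,-0.3,0],
    [1,18,0,0,0],
    [1,10,0,0,0],
    [1,5,0,0,0],
    [1,0,0,0,0],
    [1,0,0,0,0],
  ],
)

```text
t: 7.15
eef_pos: [535.5, 207.5, 153.0]
tcp_rot: [2.023, 1.57, 0.145]
ft_force: [0.2, -0.0, -0.6]
opening: 0.19
```

```bash
python3 - <<'E'
from h import *
c=cam('wrist','w5.png'); np.savez('w5.npz',**c)
plan([534.8,205.6,152]);p,R=tool();print('foot',proj(c,p-[0,0,81.6]),'mouth',proj(c,[534.8,205.6,56]),'b',proj(c,[621.7,178,56]))
cv2.imwrite('pics/w5c.png',cv2.resize(cv2.imread('pics/w5.png')[60:260,180:330],(600,800))[:600])
E
```

```text
turn 0 shift [ 1.2 -0.1  2.1] tcp [535.5 207.6 153.2] x [ 0.001  0.    -1.   ] z [-0.302 -0.953 -0.001]
foot (np.float64(252.8224396109997), np.float64(194.80212827807387)) mouth (np.float64(255.19481804978716), np.float64(190.3498501486954)) b (np.float64(255.47496832106285), np.float64(84.78184272574309))
```

View pics/w5c.png

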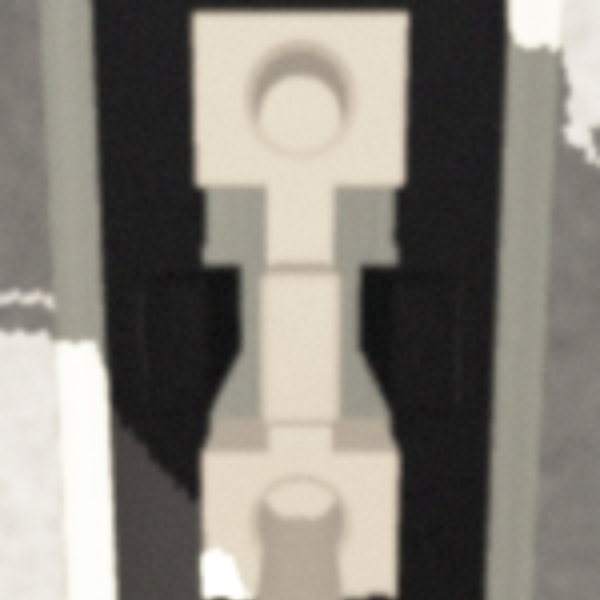

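Tube foot is centred laterally at u 254.8 against mouth u 255.2; along the row it is 0–3 mm short. I'll make a compromise correction and descend gently, watching the force.

apply_moves(
  increments=[
    [1,0,1.5,0.4,0],
    [1,4,0,0,0],
    [1,4,0,0,0],
    [1,3,0,0,0],
    [1,3,0,0,0],
    [1,3,0,0,0],
    [1,3,0,0,0],
    [1,2,0,0,0],
    [1,0,0,0,0],
  ],
)

```text
t: 8.1
eef_pos: [536.4, 206.6, 130.3]
tcp_rot: [-0.816, 1.57, -2.693]
ft_force: [0.2, -0.3, 0.4]
opening: 0.194
```

```bash
python3 - <<'E'
from h import *
s=status.state();print(s['ft_force'],s['moment'],s['eef_pos'],s['opening'])
c=cam('wrist','w6.png'); np.savez('w6.npz',**c)
d=cam('side'); u,v=map(int,proj(d,[535,206,80])); print(u,v)
a=cv2.resize(c['pixels'][60:260,180:330],(400,533))[:400]; b=cv2.resize(d['pixels'][v-40:v+40,u-40:u+40],(400,400),interpolation=cv2.INTER_CUBIC)
cv2.imwrite('pics/w6c.png',np.hstack([a,b])[:,:,::-1])
E
```

```text
[ 0.19021951 -0.33561917  0.37614432] [ 0.01970494 -0.02979021  0.01116649] [536.38849287 206.6123816  130.27968504] 0.1938068479122814
213 243
```

View pics/w6c.png

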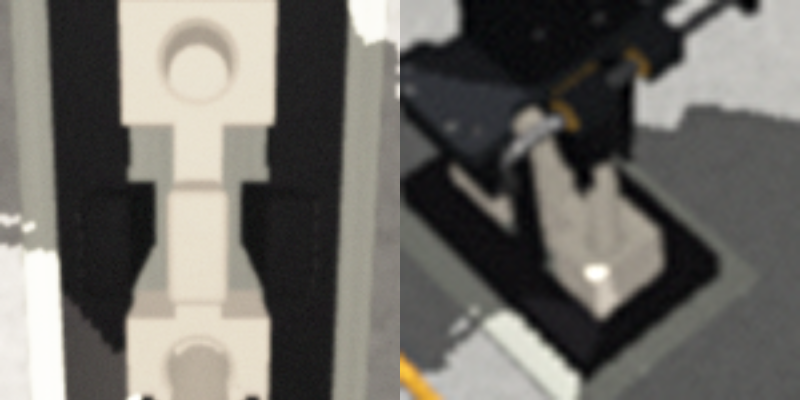

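No contact force at foot z of about 49, and the picture shows the foot inside the mouth (left crop 200,350). Descending further.

apply_moves(
  increments=[
    [1,3,0,0,0],
    [1,5,0,0,0],
    [1,5,0,0,0],
    [1,5,0,0,0],
    [1,5,0,0,0],
    [1,4,0,0,0],
    [1,4,0,0,0],
    [1,2,0,0,0],
    [1,1,0,0,0],
    [1,0,0,0,0],
  ],
)

```text
t: 9.2
eef_pos: [536.5, 206.7, 96.6]
tcp_rot: [0.811, 1.571, -1.066]
ft_force: [0.7, 0.1, -0.5]
opening: 0.193
```

apply_moves(
  increments=[
    [1,1,0,0,0],
    [1,1,0,0,0],
    [1,0,0,0,0],
    [0.5,0,0,0,0],
    [0.3,0,0,0,0],
    [0.3,0,0,0,0],
    [0.3,0,0,0,0],
    [0.3,-5,0,0,0],
    [0.3,-10,0,0,0],
    [0.3,-20,0,0,0],
  ],
)

```text
t: 10.2
eef_pos: [536.0, 206.5, 129.7]
tcp_rot: [-0.962, 1.569, -2.84]
ft_force: [0.6, 0.1, -0.6]
opening: 0.686
```

apply_moves(
  increments=[
    [0.3,-30,0,0,0],
    [0.3,-30,0,0,0],
    [0.3,-30,0,0,0],
    [0.3,-10,0,0,0],
    [0.3,0,0,0,0],
  ],
)

```text
t: 10.7
eef_pos: [536.8, 206.8, 231.1]
tcp_rot: [2.114, 1.568, 0.236]
ft_force: [-0.6, -0.7, 0.4]
opening: 0.699
```

```bash
python3 - <<'E'
from h import *
c=cam('wrist','w7.png'); np.savez('w7.npz',**c)
v=np.array([123.5,-41.]);v/=np.linalg.norm(v)
plan([643,-222,225],[-v[1],v[0]]);print(status.state()['opening'])
E
```

```text
turn 0.81 shift [  4.7 236.3 373.2] tcp [536.3 206.6 229.6] x [ 0.001  0.    -1.   ] z [-0.315 -0.949 -0.   ]
0.6991576208383575
```

apply_moves(
  increments=[
    [0.3,0,10,15,0.8],
    [0.3,0,20,30,0],
    [0.3,0,26,40,0],
    [0.3,0,27,43,0],
    [0.3,0,27,43,0],
    [0.3,0,27,43,0],
    [0.3,0,27,43,0],
    [0.3,0,27,43,0],
    [0.3,0,25,40,0],
    [0.3,0,15,25,0],
  ],
)

```text
t: 11.75
eef_pos: [639.8, -211.9, 227.1]
tcp_rot: [-1.553, 1.568, 2.837]
ft_force: [1.4, 0.2, -0.2]
opening: 0.698
```

apply_moves(
  increments=[
    [0.3,0,5,8,0],
    [0.3,15,0,0,0],
    [0.3,30,0,0,0],
    [0.3,30,0,0,0],
    [0.3,20,0,0,0],
    [0.3,5,0,0,0],
    [0.3,0,0,0,0],
    [0.3,0,0,0,0],
  ],
)

```text
t: 12.55
eef_pos: [642.7, -217.6, 130.4]
tcp_rot: [1.432, 1.57, -0.459]
ft_force: [-1.1, 0.1, 0.4]
opening: 0.697
```

```bash
python3 - <<'E'
from h import *
c=cam('wrist','w8.png'); np.savez('w8.npz',**c)
plan([643,-222,91]); w=cv2.imread('pics/w7.png'); w2=cv2.imread('pics/w8.png')
cv2.imwrite('pics/w78.png',cv2.resize(np.hstack([w,w2]),None,fx=.78,fy=.78)[:,:])
E
```

```text
turn 0 shift [39.8  1.5  3.9] tcp [ 642.8 -217.8  130.8] x [ 0.001 -0.001 -1.   ] z [-0.315 -0.949  0.   ]
```

View pics/w78.png

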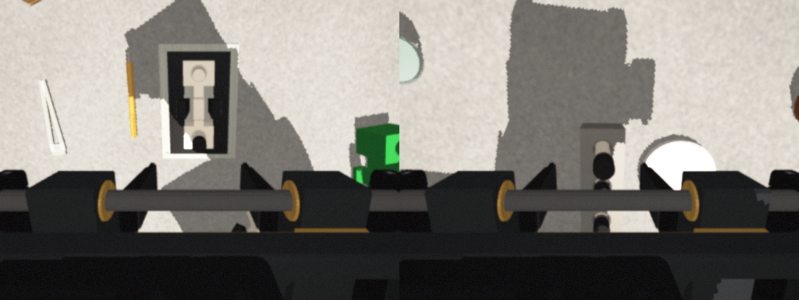

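Left half: tube 1 stands in well_a (199,144 in the montage). Right half: tube 2's cap is about 4 mm right of the jaw middle, agreeing with the plan.

apply_moves(
  increments=[
    [0.3,0,1,3.5,0],
    [0.3,10,0,0,0],
    [0.3,15,0,0,0],
    [0.3,10,0,0,0],
    [0.3,4,0,0,0],
    [0.3,0,0,0,0],
    [0.6,0,0,0,0],
    [1,0,0,0,0],
    [1,0,0,0,0],
    [1,0,0,0,0],
  ],
)

```text
t: 13.6
eef_pos: [642.3, -221.6, 91.0]
tcp_rot: [1.343, 1.57, -0.548]
ft_force: [-0.4, -0.6, -0.6]
opening: 0.425
```

apply_moves(
  increments=[
    [1,0,0,0,0],
    [1,0,0,0,0],
    [1,0,0,0,0],
    [1,-5,0,0,0],
    [1,-15,0,0,0],
    [1,-25,0,0,0],
    [1,-30,0,0,0],
    [1,-30,0,0,0],
    [1,-30,0,0,0],
    [1,-5,0,0,0],
  ],
)

```text
t: 14.6
eef_pos: [643.2, -221.9, 235.9]
tcp_rot: [1.455, 1.564, -0.437]
ft_force: [0.2, -0.3, 0.6]
opening: 0.193
```

```bash
python3 - <<'E'
from h import *
c=dict(np.load('w8.npz'));print('cap pred',proj(c,[643,-222,110]))
plan([622.5,178.5,228],[0.302,0.953]);print(status.state()['opening'],status.state()['joints'])
E
```

```text
cap pred (np.float64(258.6490550456406), np.float64(217.03559323870965))
turn -0.77 shift [   6.6 -140.7 -375.4] tcp [ 643.2 -221.9  235.9] x [ 0.006 -0.003 -1.   ] z [-0.302 -0.953  0.001]
0.192979068594858 [-4.29159525e-01  5.60688159e-01  1.40216695e+00 -5.57558249e-05
  1.17178661e+00  1.46194611e+00]
```

apply_moves(
  increments=[
    [1,0,-5,-15,-0.8],
    [1,0,-12,-30,0],
    [1,0,-16,-42,0],
    [1,0,-17,-45,0],
    [1,0,-17,-45,0],
    [1,0,-17,-45,0],
    [1,0,-17,-45,0],
    [1,0,-16,-42,0],
    [1,0,-12,-35,0],
    [1,0,-8,-22,0],
  ],
)

```text
t: 15.6
eef_pos: [620.5, 172.4, 229.3]
tcp_rot: [-1.226, 1.568, -3.1]
ft_force: [-0.5, -0.7, -1.0]
opening: 0.189
```

apply_moves(
  increments=[
    [1,0,-3,-9,0],
    [1,10,-1,0,0],
    [1,20,0,0,0],
    [1,25,0,0,0],
    [1,18,0,0,0],
    [1,8,0,0,0],
    [1,2,0,0,0],
    [1,0,0,0,0],
    [1,0,0,0,0],
  ],
)

```text
t: 16.5
eef_pos: [621.5, 178.3, 148.4]
tcp_rot: [1.958, 1.569, 0.081]
ft_force: [-0.2, 0.7, -0.2]
opening: 0.193
```

```bash
python3 - <<'E'
from h import *
c=cam('wrist','w9.png'); np.savez('w9.npz',**c)
plan([624.1,178.8,153],[.302,.953]);p,R=tool();print('foot',proj(c,p-[0,0,81.6]),'mouth',proj(c,[624.1,178.8,56]))
a=cv2.resize(c['pixels'][140:260,180:330],(750,600),interpolation=cv2.INTER_CUBIC)
cv2.imwrite('pics/w9c.png',a[:,:,::-1])
E
```

```text
turn 0.02 shift [-4.5  2.4 -1.1] tcp [621.4 178.4 148.5] x [ 0.001  0.    -1.   ] z [-0.302 -0.953 -0.001]
foot (np.float64(252.80584274045393), np.float64(194.82656470020635)) mouth (np.float64(251.58637888701486), np.float64(188.98396463589117))
```

View pics/w9c.png

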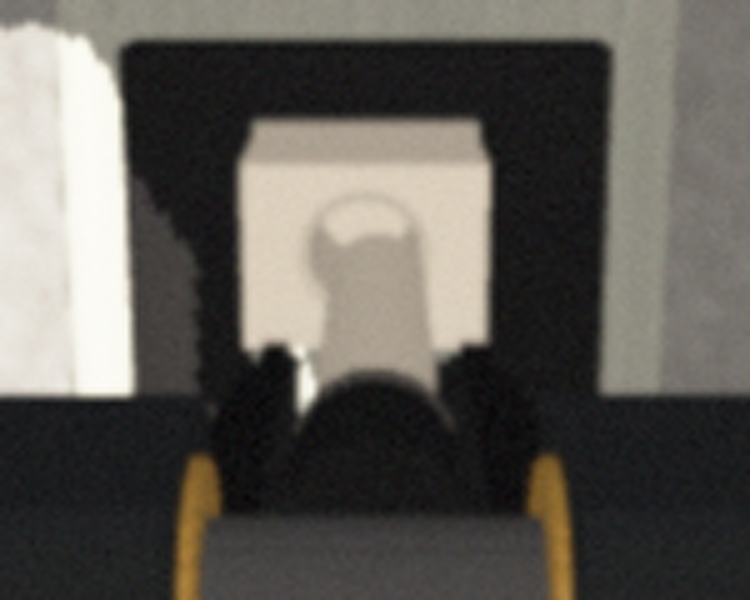

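Mouth centre at (365,245) in the crop; the tube foot is about 1.3 mm to the right and offset along the row as before. Same correction, then descend.

apply_moves(
  increments=[
    [1,0,1.8,-1.2,0],
    [1,0,0,0,0],
    [1,4,0,0,0],
    [1,4,0,0,0],
    [1,4,0,0,0],
    [1,4,0,0,0],
    [1,3,0,0,0],
    [1,0,0,0,0],
  ],
)

```text
t: 17.35
eef_pos: [623.0, 179.1, 128.0]
tcp_rot: [-0.964, 1.57, -2.841]
ft_force: [0.5, 0.1, -0.1]
opening: 0.193
```

apply_moves(
  increments=[
    [1,3,0,0,0],
    [1,4,0,0,0],
    [1,5,0,0,0],
    [1,5,0,0,0],
    [1,5,0,0,0],
    [1,4,0,0,0],
    [1,4,0,0,0],
    [1,2,0,0,0],
    [1,1,0,0,0],
    [1,0,0,0,0],
  ],
)

```text
t: 18.35
eef_pos: [623.2, 179.2, 95.5]
tcp_rot: [0.099, 1.571, -1.779]
ft_force: [-0.2, 0.3, -0.6]
opening: 0.197
```

apply_moves(
  increments=[
    [1,1,0,0,0],
    [1,0,0,0,0],
    [0.5,0,0,0,0],
    [0.3,0,0,0,0],
    [0.3,0,0,0,0],
    [0.3,0,0,0,0],
    [0.3,-5,0,0,0],
    [0.3,-10,0,0,0],
    [0.2,-20,0,0,0],
    [0.1,-30,0,0,0],
  ],
)

```text
t: 19.35
eef_pos: [622.6, 179.1, 159.9]
tcp_rot: [-1.053, 1.569, -2.931]
ft_force: [-1.2, 0.0, 0.3]
opening: 0.808
```

apply_moves(
  increments=[
    [0.1,-20,-10,0,0],
    [0.1,-5,-15,0,0],
    [0.1,0,-15,0,0],
    [0.1,0,-5,0,0],
    [0.1,0,0,0,0],
    [0.1,0,0,0,0],
  ],
)

```text
t: 19.95
eef_pos: [580.4, 192.7, 184.3]
tcp_rot: [-0.472, 1.571, -2.349]
ft_force: [0.6, -0.2, 0.3]
opening: 0.901
```

```bash
python3 - <<'E'
from h import *
c=cam('wrist','w10.png'); np.savez('w10.npz',**c)
plan([579.8,192.9,89],[.302,.953]);print(status.state()['opening'])
d=cam('side'); 
a=cv2.resize(c['pixels'][100:260,130:380],(500,320),interpolation=cv2.INTER_CUBIC); b=cv2.resize(d['pixels'][195:275,155:230],(300,320),interpolation=cv2.INTER_CUBIC)
cv2.imwrite('pics/w10c.png',np.hstack([a,b])[:,:,::-1])
E
```

```text
turn 0.02 shift [95.3 -0.8 -0. ] tcp [580.6 192.6 184.3] x [-0. -0. -1.] z [-0.302 -0.953  0.   ]
0.8998089380737447
```

View pics/w10c.png

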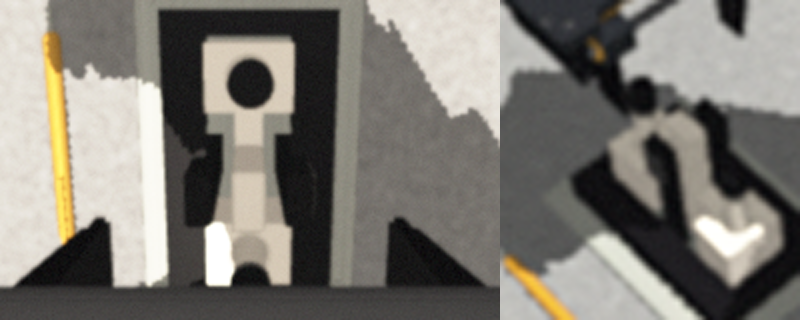

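The side crop is ambiguous for tube A, so I'll check its projected positions numerically.

```bash
python3 - <<'E'
from h import *
d=cam('side','side2.png'); c=dict(np.load('w10.npz')); s=cam('scene')
for n,X in [('a',[534.8,205.6,101]),('b',[622.5,178.5,101]),('tower',[580,192.5,116]),('cl',[588,217,100]),('cr',[572,168,100]),('tubea mid',[534.8,205.6,72])]:
    P=[proj(k,X) for k in (d,c,s)]
    print(n,np.round(P,0).tolist(),'dark D',d['pixels'][int(P[0][1]),int(P[0][0])],'crop side',np.round(((P[0][0]-155)*4+500,(P[0][1]-195)*4)))
g=cv2.imread('pics/side2.png')[185:275,150:270]
cv2.imwrite('pics/s2c.png',np.hstack([cv2.resize(g,(600,450),interpolation=cv2.INTER_CUBIC)]))
E
```

```text
a [[213.0, 239.0], [255.0, 245.0], [289.0, 156.0]] dark D [20 19 20] crop side [733. 175.]
b [[191.0, 219.0], [254.0, 142.0], [304.0, 174.0]] dark D [19 18 20] crop side [643.  94.]
tower [[201.0, 225.0], [253.0, 199.0], [297.0, 162.0]] dark D [164 158 144] crop side [683. 119.]
cl [[193.0, 234.0], [224.0, 194.0], [303.0, 162.0]] dark D [37 37 36] crop side [653. 157.]
cr [[209.0, 223.0], [283.0, 194.0], [291.0, 168.0]] dark D [16 15 17] crop side [716. 113.]
tubea mid [[214.0, 245.0], [254.0, 232.0], [289.0, 161.0]] dark D [130 125 116] crop side [736. 202.]
```

```bash
python3 - <<'E'
from h import *
d=cv2.imread('pics/side2.png').max(2);o=cv2.imread('pics/side0.png').max(2)
print(o[226:256,211:216].mean(1).astype(int));print(d[226:256,211:216].mean(1).astype(int))
D=dict(np.load('side0.npz'))
for z in (112,90,56): print(z,np.round(proj(D,[535.5,205.8,z]),1))
for z in (112,90,56): print(z,np.round(proj(D,[623,178.6,z]),1))
print(d[208:240,189:193].mean(1).astype(int))
E
```

```text
[122 118 115 116 122 126 118  89  57  35  24  21  21  20  18  36  94 176
 233 245 244 227 179 155 152 154 169 211 241 244]
[ 74  72  70  70  74  76  71  54  34  24  17  16  18  22  20  17  18  34
  80 133 166 178 179 177 177 181 204 243 255 255]
112 [212.7 236.2]
90 [213.3 241.3]
56 [214.2 249. ]
112 [190.  215.9]
90 [190.9 221.2]
56 [192.3 228.9]
[193 190 189 191 188 162  84  26  14  15  17  15  16  14  23  64 121 157
 163 159 145 116  84  79  90 100 112 120 126 130 139 150]
```

Both caps are dark where seated tubes should project (side a 226–243, b 214–222 rows), which fits seated heights. Descending over the tower.

apply_moves(
  increments=[
    [0.1,10,-0.8,0,0],
    [0.1,15,0,0,0],
    [0.1,18,0,0,0],
    [0.1,15,0,0,0],
    [0.1,12,0,0,0],
    [0.1,10,0,0,0],
    [0.1,8,0,0,0],
    [0.1,5,0,0,0],
    [0.1,2,0,0,0],
    [0.1,0,0,0,0],
  ],
)

```text
t: 21.15
eef_pos: [579.6, 193.0, 89.6]
tcp_rot: [1.468, 1.571, -0.409]
ft_force: [0.3, -0.5, 0.6]
opening: 0.901
```

apply_moves(
  increments=[
    [0.3,0,0,0,0],
    [0.4,0,0,0,0],
    [0.4,0,0,0,0],
    [0.5,0,0,0,0],
    [0.6,0,0,0,0],
    [1,0,0,0,0],
    [1,0,0,0,0],
    [1,0,0,0,0],
    [1,0,0,0,0],
    [1,0,0,0,0],
  ],
)

```text
t: 22.15
eef_pos: [579.7, 193.2, 90.0]
tcp_rot: [2.185, 1.57, 0.307]
ft_force: [-0.5, 1.1, 5.2]
opening: 0.394
```

```bash
python3 - <<'E'
from h import *
s=status.state();print(s['ft_force'],s['moment'],s['eef_pos'],s['opening']*95)
E
```

```text
[-0.45703371  1.09607891  5.23905277] [0.28421344 0.21164956 0.00285902] [579.66022912 193.16507319  89.98826888] 37.38545850337713
```

Opening is 37 mm, which fits fully pinched (40 mm nominal, with some finger flex). Lifting slowly.

apply_moves(
  increments=[
    [1,0,0,0,0],
    [1,0,0,0,0],
    [1,-1,0,0,0],
    [1,-2,0,0,0],
    [1,-3,0,0,0],
    [1,-3,0,0,0],
    [1,-3,0,0,0],
    [1,0,0,0,0],
  ],
)

```text
t: 22.95
eef_pos: [579.7, 193.0, 102.1]
tcp_rot: [1.959, 1.57, 0.082]
ft_force: [0.2, 0.5, -3.7]
opening: 0.394
```

```bash
python3 - <<'E'
from h import *
s=status.state();print(s['ft_force'],s['moment'],s['eef_pos'],s['opening']*95)
a=cv2.imread('pics/side2.png').astype(int);d=cam('side','side3.png')['pixels'][:,:,::-1].astype(int)
m=np.abs(a-d).max(2)>40; print('changed px near carrier',m[200:275,165:250].sum())
# white block a top edge shift: vertical profile
for x in (213,222): print(a[240:270,x].max(1).tolist(),d[240:270,x].max(1).tolist())
E
```

```text
[ 0.22018328  0.52010706 -3.74845679] [0.01545348 0.01259226 0.02945312] [579.67629145 192.99596048 102.07551098] 37.3865856162312
changed px near carrier 1699
[22, 20, 17, 22, 64, 126, 174, 190, 190, 186, 182, 177, 186, 237, 255, 255, 255, 255, 240, 211, 203, 204, 202, 205, 199, 175, 112, 47, 22, 23] [20, 53, 118, 161, 166, 162, 164, 166, 164, 163, 161, 162, 166, 167, 160, 156, 152, 154, 153, 153, 154, 154, 154, 157, 155, 132, 84, 33, 13, 14]
[82, 49, 25, 13, 18, 40, 84, 135, 164, 169, 167, 158, 155, 155, 155, 157, 157, 155, 140, 100, 44, 15, 15, 18, 16, 19, 14, 17, 38, 70] [82, 45, 26, 57, 109, 149, 167, 167, 162, 158, 155, 154, 155, 155, 155, 155, 156, 155, 139, 99, 41, 15, 15, 15, 18, 16, 17, 17, 37, 71]
```

The force reads 3.7 N of weight, the moment is near zero, and the carrier moved up about 12 mm in the side view. Continuing the lift.

apply_moves(
  increments=[
    [1,-4,0,0,0],
    [1,-8,0,0,0],
    [1,-12,0,0,0],
    [1,-14,0,0,0],
    [1,-14,0,0,0],
    [1,-14,0,0,0],
    [1,-14,0,0,0],
    [1,-12,0,0,0],
    [1,-10,0,0,0],
    [1,-6,0,0,0],
  ],
)

```text
t: 24.0
eef_pos: [579.6, 193.0, 210.7]
tcp_rot: [2.022, 1.57, 0.145]
ft_force: [0.6, 0.5, -3.9]
opening: 0.393
```

apply_moves(
  increments=[
    [1,-4,0,0,0],
    [1,-2,0,0,0],
    [1,0,0,0,0],
    [1,0,0,0,0],
    [1,0,0,0,0],
    [1,0,0,0,0],
    [1,0,0,0,0],
  ],
)

```text
t: 24.7
eef_pos: [579.4, 193.0, 215.4]
tcp_rot: [-0.788, 1.571, -2.665]
ft_force: [0.9, 0.2, -3.4]
opening: 0.392
```

```bash
python3 - <<'E'
from h import *
s=status.state();print(s['ft_force'],s['moment'],s['eef_pos'],s['opening']*95,np.abs(s['qvel']).max())
D=cam('side','side4.png');W=cam('wrist','w11.png')
h=s['eef_pos'][2]-90
g=D['pixels'].max(2)
for n,X in [('a',[535.5,206]),('b',[623,178.6])]:
    t=proj(D,[*X,112+h]);k=proj(D,[*X,90+h]);m=proj(D,[*X,56+h]);print(n,np.round([t,k,m],1).tolist()); u=int(t[0]);v=int(t[1]);print(v-8,g[v-8:v+26,u-1:u+3].mean(1).astype(int).tolist())
a=cv2.imread('pics/w10.png');print('wrist cap b pred',proj(W,[623,178.6,112+h]));
gw=W['pixels'].max(2);u,v=map(int,proj(W,[623,178.6,112+h]));b=(gw[v-40:v+40,u-40:u+40]<38);ys,xs=np.nonzero(b[:70]);
n,l,st,ce=cv2.connectedComponentsWithStats(b.astype(np.uint8));print([(st[i].tolist(),(ce[i]+[u-40,v-40]).round(1).tolist()) for i in range(1,n) if st[i][4]>40])
E
```

```text
[ 0.89699931  0.16021407 -3.42612206] [0.06531401 0.01145937 0.02013177] [579.44512195 192.9831847  215.42097777] 37.19570252350611 0.0027219931917185506
a [[208.9, 203.5], [209.6, 209.7], [210.7, 218.9]]
195 [130, 131, 137, 147, 149, 141, 106, 48, 14, 15, 16, 16, 17, 17, 16, 13, 18, 51, 112, 157, 164, 162, 162, 160, 159, 155, 164, 195, 243, 255, 255, 255, 254, 247]
b [[184.3, 182.8], [185.4, 189.1], [187.0, 198.3]]
174 [12, 12, 14, 15, 15, 14, 15, 18, 23, 27, 40, 59, 68, 53, 38, 73, 115, 128, 132, 124, 93, 54, 43, 62, 78, 85, 94, 111, 125, 143, 157, 163, 163, 158]
wrist cap b pred (np.float64(253.14109375510492), np.float64(159.3681839991173))
[([2, 0, 11, 37, 146], [217.2, 134.6]), ([53, 0, 27, 80, 726], [283.0, 176.2]), ([25, 18, 37, 39, 1124], [255.9, 156.3]), ([14, 56, 16, 24, 265], [233.8, 188.7])]
```

The carrier is held about 125 mm up, both caps are where seated tubes should be, and the arm is still.

```bash
python3 -c "
from cell import env
print(env.job_done())"
```

```text
the job is handed in; nothing more can be done
None
```

I moved both long tubes from the rack's end holes into the carrier's two wells while it was latched. Then I pinched both catches, lifted the carrier about 125 mm level, and handed the job in at about 25 s. No verdict was reported.

**Last checks:**
- **Hold:** the arm was at rest and the opening was 37 mm (40 mm nominal for fully pinched). The force showed about 3.5 N of hanging weight, with the moment near zero.
- **Tubes:** tube A's cap was at its predicted seated place in the side view. Tube B's was in the wrist view, but fingers and gripper left its side-view reading unclear.

**What did not agree or was not confirmed:**
- An automatic circle fit on the well mouths failed, so I read the centres by eye from a crop.
- The tubes sat up to about 3 mm from where I expected along the jaw pads, so I nudged by about 1.5–1.8 mm before lowering each one.
- My last side-view crop was refused at the 12-picture limit, so the final checks used pixel values only.
- I did not measure whether any bystanders moved, but no contact force was seen on the way.

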